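Snap the shaker cap onto a spice jar in the capping press

TASK

Cap the spice jar: set the loose red snap cap, open side down, on the jar's white neck without snapping it on and let go of it; then slide the jar carriage by its red post until the jar's neck is centred under the press ram (red line on the carriage against red line on the base). Then push the black ram knob down until the cap clicks and is fully home on the jar, and keep pressing firmly: the program finishes still holding the ram down on the cap. Leave the two spice jars and the red tin standing where they are.

Things in the scene. Friction and masses are not known exactly. Their poses are not given: they have to be found in the camera images.
- capping_press: Fixed green press, base 12 mm high, spanning x -65 to 90, y -185 to 80 mm of its frame. Origin: on the table below the ram's axis; y axis: the way the carriage slides; +x: toward the column (56 mm wide, 181 mm high, from x = 55 to 87 mm). Its head, 44 mm wide, runs from the column to 19 mm in front (-x) of the ram's axis at heights 140 to 179 mm. Place and yaw vary.
- carriage (a joint): Aluminium jar carriage, slides along the press's y axis; value in m along that axis, 0 = jar's neck under the ram, negative = toward the press's -y side; range -0.14 to +0.03, starts between -0.13 and -0.09. Nothing stops it at 0; about 3 N of friction keeps it where it is left.
- neck_seat (a point): Shoulder centre of the amber jar (42 mm wide, fixed on the carriage), 75 mm above the table; axes as the press's. A white neck rises 20 mm from it, 20 mm wide, narrowing to 14 mm in its top 6 mm; four sprung studs stand out round it at 9 mm up. Set on loosely, the cap rests on the studs, its underside 14 mm above this point; fully home, its underside is at this point.
- post_top (a point): Centre of the top of the red upright post on the carriage, to slide it by: 16 mm diameter, 44 mm tall, top 74 mm above the table, 95 mm to the press's -x side of the neck's axis. It stands on a bar 22 mm wide whose top is 30 mm above the table.
- snap_cap: Loose red round cap, 36 mm wide, 25 mm tall, about 30 g, on the table open side down. Origin: centre of its open underside, z up through its flat top. Mouth 24 mm wide, bore above it 29 mm wide, 21 mm deep inside. It takes about 12 to 17 N to push it over the studs; then the force drops (click) until it meets the shoulder, 14 mm below where it rested.
- ram: Press ram: flat steel foot 30 mm wide, rod, and black palm knob (42 mm wide, flat top) above; slides straight down up to 36 mm against a spring (2 N at the top, 4 N at the bottom) and rises when let go. Origin: centre of the foot's underside, 127 mm above the table at rest; a loosely set cap passes under it with about 12 mm to spare.
- ram_tip (a point): Centre of the underside of the ram's foot (same point as the ram's origin).
- ram_knob (a point): Centre of the flat top of the ram's black knob, 100 mm above the foot's underside, 227 mm above the table at rest and 200 mm when the foot stands on a cap that is fully home.
- spice_jar_green: Bystander: spice jar with green lid, 42 mm diameter, 97 mm tall. Origin: centre of its underside.
- spice_jar_yellow: Bystander: spice jar with yellow lid, 42 mm diameter, 96 mm tall. Origin: centre of its underside.
- red_tin: Bystander: low red tin, 75 mm diameter, 58 mm tall. Origin: centre of its underside.

How it is judged:
By the outcome, as a careful person would: the job done as asked, in the order asked, and still so for the second after the job is handed in, while the arm keeps its last pose, push and grip.
It also fails if it takes over 72 s, if anything falls off the work surface, if the arm or the gripper's body presses on something with over 40 N, if the wrist force passes 120 N, or if a joint passes its speed limit or range.

ROBOT

A 7-joint arm with a two-finger parallel gripper is mounted at the origin on the work surface; the furniture and walls round the work are solid. World frame = base frame: x ahead of the robot, y to its left, z up, the work surface at z = 0. Lengths are in mm, angles in rad, forces in N, time in s.
With the tool pointing down it reaches from about 350 to 900 mm from the base axis. Payload 7.2 kg.
Tool frame: the origin (TCP) lies on the mounting face of the last link; the fingertips stand ctrl.nose_length ahead of it and the grasp point (between the pads) lies 163 mm ahead of it (ctrl.nose_length is the distance from the TCP to the fingertips, in mm); z points along the fingers, y is the line along which they close (so a half turn about z gives the same grasp; the last joint's range is limited). The gripper opens to 88 mm and grips with 3 to 60 N. Pads are 20 mm wide; open, the fingers measure 115 mm over their backs; the gripper's body (75 mm by 178 mm) begins 61 mm behind the grasp point.
Start: joints at [1.178, 0.411, -0.013, 1.596, 0.006, 1.134, -0.082], TCP at [199.436, -592.324, 404.653] pointing down, gripper open.
Joint ranges: [-2.95, 2.95], [-0.29, 1.99], [-1.47, 1.44], [0.14, 2.54], [-1.03, 4.17], [0.13, 1.85], [-2.86, 2.86]. Speed limits (rad/s): [2.39, 2.39, 3.01, 3.01, 3.14, 3.14, 3.14].

INTERFACE

Orientations are given as a rotation vector (axis times angle).
In Python, from rig import ctrl gives the robot as it stands. Calls block until the motion is done:
- ctrl.move_ptp(position, orientation): joint-space move of the TCP to a pose.
- ctrl.move_straight(position, feed=150, rot=None): straight line of the TCP; rot=None keeps the orientation; feed is the mean speed in mm/s.
- ctrl.movej(angles): joint-space move.
- ctrl.command_gripper(opening, squeeze=None): opening from 0.0 (shut) to 1.0 (fully open); squeeze is the grip in N (None keeps the last); returns when the fingers have stopped.
- ctrl.sleep(seconds).
- ctrl.solve_ik(position, orientation): joint angles nearest the present ones, or None.
- ctrl.grab_frame(name): name is "side" or "top"; returns (picture, depth): 384x512x3 uint8, red, green, blue; 384x512 float32, mm along the optical axis (not along the pixel's ray), 0 where there is no reading.
- ctrl.get_calibration(name): a dict with "fx", "fy", "cx", "cy" (pixels), "R" (3x3) and "t" (3): a world point X has camera coordinates R X + t. Camera axes: x right, y down, z forward; pixel columns grow to the right and rows downward; lengths in mm; the calibration is good to about 2 mm. A picture is of the moment at which its call begins. get_calibration takes no time and is no camera call.
A pose or a line that the arm cannot do raises ctrl.MotionError and nothing moves.
- ctrl.hand_in(): hands the job in; it is judged then, once.
Trained networks look in the newest picture that a camera, given by its name, has taken for a name from the list of things; names that differ only in an ending like _2 or _b are one class to them, and where a whole thing is asked for, a point or a joint stands for the part that bears it (a point fixed in the world has none). Each returns a list of dicts, best first, with "p" (0 to 1); they miss things now and then, are a little off and sometimes report something else, mostly with a low value. They report only what shows in the picture. A call takes as long as a camera call.
- ctrl.silhouettes(camera, thing): "region" (384x512 bool, what is visible of it) and "bbox" ([left, top, width, height] in pixels, round what is visible of it).
Readings, each from a call of its own:
- ctrl.current_time_s(): time.
- ctrl.current_q(): joint angles.
- ctrl.current_dq(): joint speeds.
- ctrl.current_effort(): joint torques, N m.
- ctrl.current_ee_pos(): TCP position.
- ctrl.current_eef_rot(): TCP orientation.
- ctrl.current_wrist_force(): force on the tool from outside, world axes, zero at the start.
- ctrl.current_wrist_torque(): the same for the moment, N m.
- ctrl.current_gripper_width(): opening from 0.0 (shut) to 1.0 (fully open).
- ctrl.current_grasp_force(): force on a finger pad.
Only numpy, scipy, OpenCV 4.12 (cv2) and the standard library are available. Lean on these libraries where they do the work, as an engineer would, in place of code of your own. Each camera call takes 0.05 s, during which the arm holds its last target. There are 200 camera calls.

## Working session

There is one attempt and no reset: what is moved stays moved. The work goes in short steps, each a Python script; the robot and the scene stay as the last script left them, time stands still between calls to the robot, and variables do not carry over. Pictures are saved under pics/ and viewed, at most 10 in all, crops included, and the job is handed in when it is done.

```bash
mkdir -p pics; ls
cat > h.py <<'E'
import numpy as np, cv2
from rig import ctrl
def world(cam,depth,mask):
    c=ctrl.get_calibration(cam);v,u=np.nonzero(mask&(depth>0));d=depth[v,u]
    P=np.stack([(u-c['cx'])/c['fx']*d,(v-c['cy'])/c['fy']*d,d],1)
    return (P-np.array(c['t']))@np.array(c['R'])
def proj(cam,X):
    c=ctrl.get_calibration(cam);p=np.array(c['R'])@np.array(X)+c['t'];return p[0]/p[2]*c['fx']+c['cx'],p[1]/p[2]*c['fy']+c['cy']
E
python3 - <<'E'
from h import *
print(ctrl.current_time_s(),ctrl.nose_length,ctrl.current_eef_rot())
F={}
for n in("top","side"):
    im,d=ctrl.grab_frame(n);F[n]=(im,d);cv2.imwrite(f"pics/{n}0.png",im[:,:,::-1]);np.savez(f"{n}0.npz",im=im,d=d)
for n in F:
    c=ctrl.get_calibration(n);print(n,-np.array(c['R']).T@c['t'],c['fx'])
    for t in["capping_press","carriage","snap_cap","ram","spice_jar_green","spice_jar_yellow","red_tin"]:
        for s in ctrl.silhouettes(n,t)[:2]:
            P=world(n,F[n][1],s['region'])
            if len(P)<5: continue
            z=np.percentile(P[:,2],98);T=P[P[:,2]>z-6]
            print(n,t,round(s['p'],2),s['bbox'],"topz",z.round(),"topc",((T.min(0)+T.max(0))/2).round(1),"ext",np.ptp(T,0).round())
E
```

```text
pics
0.0 182.0 [-3.09869361e+00 -5.07701706e-01  5.74769531e-04]
top [ 462.03855966  -62.62317192 1112.07266218] 359.6980102064454
top capping_press 0.81 [230.1, 149.5, 87.1, 76.8] topz 227.0 topc [578.  -56.6 226.1] ext [40. 37.  9.]
top carriage 0.77 [270.9, 180.3, 31.4, 45.0] topz 93.0 topc [ 574.3 -156.7   92.2] ext [18. 18.  9.]
top snap_cap 0.41 [245.1, 170.6, 17.6, 18.4] topz 230.0 topc [578.  -56.6 227.5] ext [40. 37.  7.]
top ram 0.67 [248.4, 173.7, 12.8, 16.3] topz 230.0 topc [578.  -56.6 227.5] ext [40. 37.  7.]
top spice_jar_green 0.86 [123.6, 162.4, 29.3, 13.0] topz 100.0 topc [636.7 291.4  97.9] ext [36. 39.  8.]
top spice_jar_yellow 0.51 [347.7, 201.4, 25.2, 15.5] topz 99.0 topc [ 514.7 -368.7   96.6] ext [39. 39.  7.]
top red_tin 0.64 [335.3, 148.2, 23.0, 23.4] topz 59.0 topc [ 664.  -334.5   57. ] ext [70. 69.  8.]
side [ 51.48139249 832.14948074 706.60799162] 350.01830385445163
side capping_press 0.82 [211.2, 159.0, 72.0, 78.4] topz 225.0 topc [577.2 -55.4 225.6] ext [36. 44. 12.]
side carriage 0.63 [245.3, 186.1, 40.0, 24.6] topz 94.0 topc [ 575.8 -153.8   93.3] ext [22. 16. 10.]
side ram 0.65 [238.2, 159.1, 15.8, 29.9] topz 231.0 topc [578.8 -55.4 228.4] ext [39. 44.  6.]
side spice_jar_green 0.57 [153.6, 243.4, 19.1, 32.4] topz 101.0 topc [641.2 293.7  98.4] ext [42. 41.  6.]
side spice_jar_yellow 0.81 [288.9, 166.0, 13.6, 27.5] topz 101.0 topc [ 516.5 -368.9   98.9] ext [39. 44.  7.]
side red_tin 0.88 [252.1, 164.8, 16.2, 23.8] topz 62.0 topc [ 637.  -265.8   76.7] ext [132. 218.  42.]
side red_tin 0.55 [240.4, 160.8, 12.5, 32.9] topz 230.0 topc [577.2 -55.4 228.2] ext [36. 44.  7.]
```

Run:
```python
import cv2
a=cv2.imread("pics/top0.png")[110:290,100:400];b=cv2.imread("pics/side0.png")[110:310,120:360]
cv2.imwrite("pics/a1.png",cv2.resize(a,None,fx=2.66,fy=2.66,interpolation=2));cv2.imwrite("pics/b1.png",cv2.resize(b,None,fx=3,fy=3,interpolation=2))
```

```text
(no output)
```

View pics/a1.png

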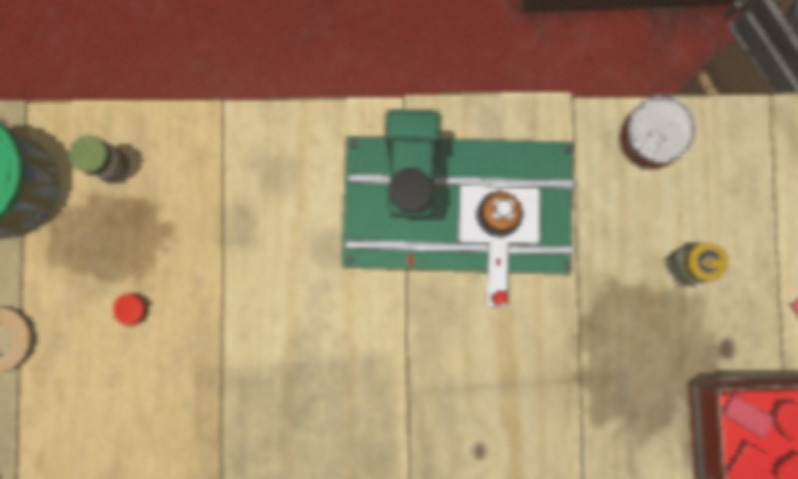

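View pics/b1.png

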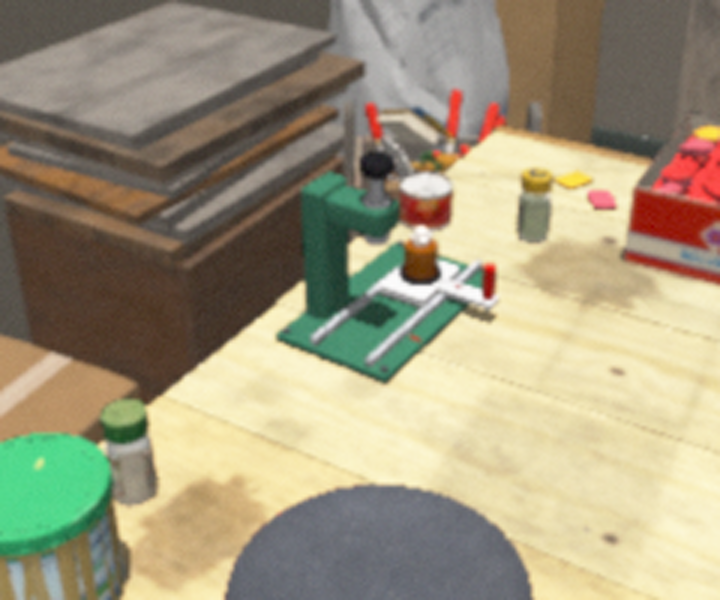

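```bash
cat >> h.py <<'E'
def ray(cam,u,v,z):
    c=ctrl.get_calibration(cam);R=np.array(c['R']);o=-R.T@np.array(c['t']);d=R.T@np.array([(u-c['cx'])/c['fx'],(v-c['cy'])/c['fy'],1.])
    return o+d*(z-o[2])/d[2]
def blob(im,m,box):
    x,y,w,h=box;k=np.zeros(m.shape,bool);k[y:y+h,x:x+w]=1;m=m&k
    n,l,st,ce=cv2.connectedComponentsWithStats(m.astype(np.uint8));i=1+np.argmax(st[1:,4]);return l==i,st[i],ce[i]
def red(im):
    r,g,b=[im[:,:,i].astype(int) for i in range(3)];return (r>120)&(r>1.7*g)&(r>1.7*b)
E
python3 - <<'E'
from h import *
f=np.load("top0.npz");g=np.load("side0.npz")
im,d=f['im'],f['d']
for nm,box,z in(("cap",(138,215,24,24),25),("post",(280,214,16,14),74)):
    m,st,ce=blob(im,red(im),box);P=world("top",d,m);T=P[P[:,2]>z-5]
    print(nm,st,ce,"ray",ray("top",*ce,z).round(1),"depth med",np.median(T,0).round(1),"mid",((T.min(0)+T.max(0))/2).round(1),len(T))
r,gg,b=[im[:,:,i].astype(int) for i in range(3)]
m,st,ce=blob(im,(r+gg+b)<160,(240,168,28,30));T=world("top",d,m);T=T[T[:,2]>215];print("knob",st,ce,ray("top",*ce,227).round(1),T.mean(0).round(1),((T.min(0)+T.max(0))/2).round(1))
# neck by depth
P=world("top",d,np.ones(d.shape,bool));
for lo,hi in((60,84),(84,100)):
    k=(abs(P[:,0]-575)<35)&(abs(P[:,1]+157)<35)&(P[:,2]>lo)&(P[:,2]<hi);T=P[k];print("neck",lo,len(T),T.mean(0).round(1),((T.min(0)+T.max(0))/2).round(1),np.ptp(T,0).round())
# side
ims,ds=g['im'],g['d'];m,st,ce=blob(ims,red(ims),(275,192,15,24));T=world("side",ds,m);print("side post",st,T.mean(0).round(1),np.percentile(T[:,2],[2,98]).round(1))
P=world("side",ds,np.ones(ds.shape,bool));k=(abs(P[:,0]-575)<35)&(abs(P[:,1]+157)<35)&(P[:,2]>84)&(P[:,2]<100);T=P[k];print("neck side",((T.min(0)+T.max(0))/2).round(1))
# press edges
gm,st,_=blob(im,(gg>r+15)&(gg>b),(220,155,100,60));P=world("top",d,gm);T=P[(P[:,2]<20)];
rc=cv2.minAreaRect(T[:,:2].astype(np.float32));print("base rect",rc)
E
```

```text
cap [143 221  11  11 107] [148.         225.90654206] ray [471.2 265.6  25. ] depth med [471.  266.3  24.6] mid [471.  266.4  24.6] 101
post [286 220   5   4  17] [287.88235294 221.58823529] ray [ 479.1 -153.    74. ] depth med [ 478.  -153.5   73.4] mid [ 479.3 -153.3   73.1] 17Traceback (most recent call last):
  File "<stdin>", line 8, in <module>
  File "h.py", line 14, in blob
    n,l,st,ce=cv2.connectedComponentsWithStats(m.astype(np.uint8));i=1+np.argmax(st[1:,4]);return l==i,st[i],ce[i]
                                                                       ~~~~~~~~~^^^^^^^^^^
    return _wrapfunc(a, 'argmax', axis=axis, out=out, **kwds)
    return bound(*args, **kwds)
ValueError: attempt to get argmax of an empty sequence
```

Run:
```python
from h import *
f=np.load("top0.npz");g=np.load("side0.npz")
im,d=f['im'],f['d']
r,gg,b=[im[:,:,i].astype(int) for i in range(3)]
c=ctrl.get_calibration("top")
def at(cam,d,lo,hi,cx,cy,rad,z):
    M=np.ones(d.shape,bool)&(d>0);P=world(cam,d,M);v,u=np.nonzero(M)
    k=(np.hypot(P[:,0]-cx,P[:,1]-cy)<rad)&(P[:,2]>lo)&(P[:,2]<hi);T=P[k]
    print(cam,lo,hi,len(T),"mean",T.mean(0).round(1),"mid",((T.min(0)+T.max(0))/2).round(1),"ray",ray(cam,u[k].mean(),v[k].mean(),z).round(1))
for cam,dd in(("top",d),("side",g['d'])):
    at(cam,dd,215,240,578,-56,40,227)
    at(cam,dd,88,102,575,-157,30,95)
    at(cam,dd,67,82,575,-157,40,75)
    at(cam,dd,60,82,478,-153,25,74)
    at(cam,dd,15,35,471,266,35,25)
gm=(gg>r+10)&(gg>b);gm[:,:225]=0;gm[:,320:]=0
P=world("top",d,gm);T=P[(P[:,2]<20)&(P[:,2]>5)];print(len(T),T.min(0),T.max(0))
rc=cv2.minAreaRect(T[:,:2].astype(np.float32));print("base rect",rc)
```

```text
top 215 240 222 mean [577.9 -56.6 226.5] mid [578.  -56.6 223.9] ray [577.9 -56.6 227. ]
top 88 102 44 mean [ 573.7 -156.1   92.5] mid [ 574.2 -156.7   92.6] ray [ 573.5 -155.9   95. ]
top 67 82 105 mean [ 573.6 -154.8   74.3] mid [ 574.7 -155.3   73.8] ray [ 573.6 -154.7   75. ]
top 60 82 26 mean [ 479.4 -151.5   73. ] mid [ 479.3 -151.8   69.7] ray [ 479.3 -151.4   74. ]
top 15 35 117 mean [470.9 266.8  24.1] mid [471.  267.5  22.2] ray [470.9 266.5  25. ]
side 215 240 94 mean [576.9 -49.4 226.6] mid [578.8 -55.4 223.7] ray [576.4 -48.6 227. ]
side 88 102 23 mean [ 574.3 -152.4   93.2] mid [ 575.8 -153.8   93.3] ray [ 572.8 -149.6   95. ]
side 67 82 58 mean [ 572.5 -146.6   75.7] mid [ 576.8 -153.5   74.7] ray [ 573.  -147.6   75. ]
side 60 82 26 mean [ 480.1 -148.1   69.7] mid [ 481.4 -150.4   70.1] ray [ 477.1 -141.4   74. ]
side 15 35 1 mean [492.2 264.1  24.9] mid [492.2 264.1  24.9] ray [492.1 264.3  25. ]
2490 [ 508.3715899  -242.62164317    5.46708877] [669.48205465  21.07484972  19.97969914]
base rect ((588.8763427734375, -110.61204528808594), (262.0012512207031, 153.5103759765625), 87.8888168334961)
```

```bash
cat >> h.py <<'E'
from scipy.spatial.transform import Rotation as Ro
YAW=-0.038; L=ctrl.nose_length
ex=np.array([np.cos(YAW),np.sin(YAW),0]);ey=np.array([-np.sin(YAW),np.cos(YAW),0])
RAM=np.array([578,-56.6,0]);NECK=np.array([574,-155.3,0])
def down(a): return (Ro.from_euler('z',a)*Ro.from_euler('x',np.pi)).as_rotvec()
def tip(p,z): return [float(p[0]),float(p[1]),float(z+L)]
def fz(): return np.array(ctrl.current_wrist_force()).round(1)
E
python3 - <<'E'
from h import *
cap=[471,266.4]
print(Ro.from_rotvec(ctrl.current_eef_rot()).as_matrix()[:,1].round(2))
for a in(YAW+np.pi/2,YAW-np.pi/2,YAW,YAW+np.pi):
    print(round(a,2),[None if q is None else np.round(q,2) for q in (ctrl.solve_ik(tip(p,z),down(a)) for p,z in((cap,4),(NECK,93),(RAM-95*ex,41),(RAM,200)))])
E
```

```text
[ 0.32 -0.95  0.  ]
1.53 [array([ 0.03,  0.74, -0.87,  1.94,  0.77,  0.83, -1.31]), array([ 0.59,  0.56, -0.56,  1.77,  0.37,  0.91, -0.17]), array([ 0.46,  0.49, -0.56,  2.07,  0.41,  0.69, -0.4 ]), array([ 0.51,  0.44, -0.67,  1.7 ,  0.3 ,  1.11, -0.28])]
-1.61 [array([ 0.23,  0.99, -1.25,  1.93,  1.08,  1.12,  1.62]), array([-0.59,  0.88,  1.25,  1.85, -0.93,  1.15, -2.18]), array([-0.84,  0.84,  1.25,  2.14, -1.02,  0.98, -2.17]), array([-0.81,  0.66,  1.26,  1.78, -0.67,  1.21, -2.53])]
-0.04 [array([-0.14,  0.64, -0.61,  1.95,  0.55,  0.72, -2.7 ]), array([ 0.35,  0.51, -0.22,  1.79,  0.14,  0.86, -1.55]), array([ 0.26,  0.45, -0.31,  2.08,  0.23,  0.64, -1.81]), array([ 0.3 ,  0.39, -0.37,  1.71,  0.16,  1.07, -1.73])]
3.1 [array([ 0.04,  0.75, -0.89,  1.94,  0.79,  0.84,  0.25]), array([ 0.66,  0.59, -0.67,  1.77,  0.45,  0.94,  1.34]), array([ 0.55,  0.52, -0.68,  2.06,  0.5 ,  0.72,  1.08]), array([ 0.57,  0.46, -0.76,  1.7 ,  0.35,  1.12,  1.24])]
```

Run:
```python
from h import *
cap=[471,266.4];o=down(YAW+np.pi/2)
p=ctrl.current_ee_pos();ctrl.move_straight([p[0],p[1],310+L],feed=200)
ctrl.move_ptp(tip([430,-150],310),o);ctrl.move_ptp(tip([430,150],300),o)
ctrl.move_ptp(tip(cap,70),o)
ctrl.move_straight(tip(cap,4),feed=80);print(fz())
ctrl.command_gripper(0.0,12);w0=ctrl.current_gripper_width();print("w",w0*88,ctrl.current_grasp_force())
ctrl.move_straight(tip(cap,60),feed=100)
ctrl.sleep(.2);print("w",ctrl.current_gripper_width()*88,fz(),ctrl.current_ee_pos())
im,d=ctrl.grab_frame("side");np.savez("side1.npz",im=im,d=d)
u,v=map(int,proj("side",[471,266,70]));cv2.imwrite("pics/c1.png",cv2.resize(im[max(0,v-60):v+60,max(0,u-70):u+70,::-1],None,fx=4,fy=4,interpolation=2))
print(u,v,ctrl.current_time_s())
```

```text
[-1.   0.3  0.4]
w 36.05932370319579 12.000034796074033
w 35.98612167689874 [-1.1 -0.6 -0.4] [470.80353861 266.26138429 241.36055036]
218 270 8.15
```

View pics/c1.png

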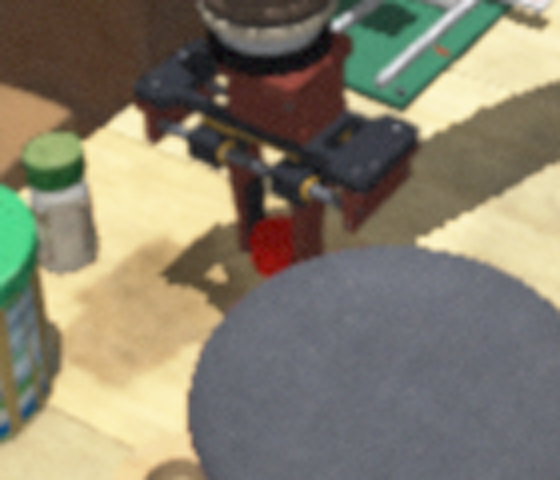

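The cap is between the fingers (around crop 272,248) at width 36 mm. Now I'll place it on the neck.

Run:
```python
from h import *
cap=[471,266.4];o=down(YAW+np.pi/2);t0=ctrl.current_time_s
ctrl.move_straight(tip(cap,290),feed=200)
ctrl.move_ptp(tip([440,-100],290),o);ctrl.move_ptp(tip(NECK,200),o)
ctrl.move_straight(tip(NECK,115),feed=80);ctrl.sleep(.3);b=fz();print(b,ctrl.current_ee_pos(),t0())
z=103
ctrl.move_straight(tip(NECK,z),feed=40)
while z>91:
    z-=1;ctrl.move_straight(tip(NECK,z),feed=15);f=fz()-b;print(z,f,round(ctrl.current_ee_pos()[2]-L,1))
    if f[2]>3.5 or np.hypot(*f[:2])>6:break
print(t0())
im,d=ctrl.grab_frame("side")
u,v=map(int,proj("side",[*NECK[:2],100]));cv2.imwrite("pics/d1.png",cv2.resize(im[v-60:v+60,u-70:u+70,::-1],None,fx=4,fy=4,interpolation=2))
```

```text
[ 0.4 -0.   0.1] [ 574.03357494 -155.34434498  297.26820079] 13.05
102 [0.2 0.2 0.3] 102.1
101 [-0.5  0.1 -0.2] 101.0
100 [-0.9  0.6 -0.1] 99.9
99 [-0.3  0.  -0.1] 98.9
98 [ 0.4 -0.5 -0.3] 97.9
97 [ 0.1 -1.1 -1.1] 96.9
96 [-0.5 -0.3 -1. ] 95.9
95 [-0.8 -1.1  0.2] 95.1
94 [ 0.2 -0.8  1.7] 94.3
93 [ 2.1 -1.7  3.7] 93.4
16.0
```

View pics/d1.png

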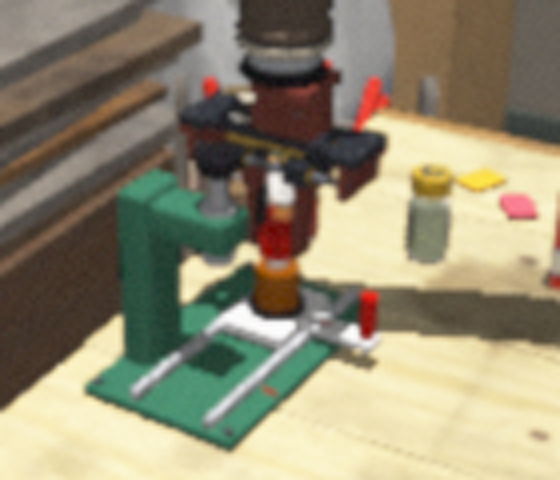

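Contact came at the expected height (cap at crop 277,236 sits over the amber jar, at 277,285). I'll release, lift and check.

Run:
```python
from h import *
ctrl.command_gripper(0.75);ctrl.sleep(.2);print(fz())
ctrl.move_straight(tip(NECK,215),feed=120)
o=down(YAW+np.pi)
ctrl.move_ptp(tip([400,-153],200),o);
im,d=ctrl.grab_frame("top");M=d>0;P=world("top",d,M);
k=(np.hypot(P[:,0]-574,P[:,1]+155)<32)&(P[:,2]>82);T=P[k];print("cap",T.mean(0).round(1),((T.min(0)+T.max(0))/2).round(1),np.percentile(T[:,2],[10,50,90]).round(1),np.ptp(T,0).round())
k=(np.hypot(P[:,0]-479,P[:,1]+152)<20)&(P[:,2]>60);print("post",P[k].mean(0).round(1))
A=cv2.resize(im[160:250,225:325,::-1],(400,360),interpolation=2)
im,d=ctrl.grab_frame("side");u,v=map(int,proj("side",[*NECK[:2],100]));B=cv2.resize(im[v-45:v+45,u-50:u+50,::-1],(400,360),interpolation=2)
cv2.imwrite("pics/e1.png",np.hstack([A,B]));print(ctrl.current_time_s())
```

```text
[ 0.2  0.1 -0.2]
cap [ 568.1 -147.9  108.9] [ 569.1 -148.5  106.3] [102.3 109.2 115.6] [38. 37. 25.]
post [ 479.4 -151.5   72.5]
19.6833
```

View pics/e1.png

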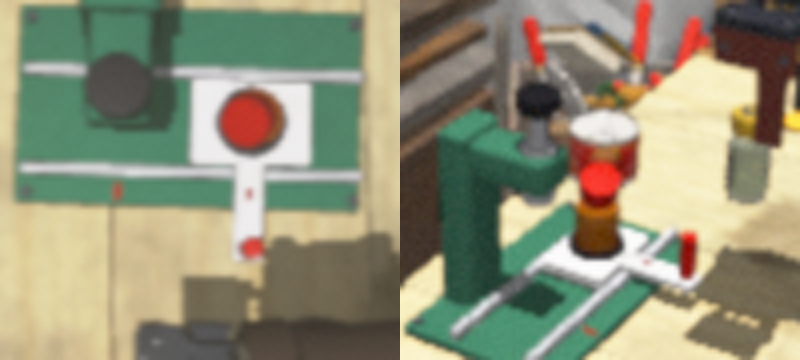

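The cap landed tilted: its top centre is off toward (-x,+y). I'll measure the tilt, then regrip and correct it.

Run:
```python
from h import *
PS=[]
for n in("top","side"):
    im,d=ctrl.grab_frame(n);np.savez(n+"2.npz",im=im,d=d)
    P=world(n,d,red(im));T=P[(np.hypot(P[:,0]-570,P[:,1]+150)<32)&(P[:,2]>80)]
    if n=="side": print("side",len(T),T.min(0).round(1),T.max(0).round(1));continue
    for it in range(6):
        A=np.c_[T[:,:2]-[570,-149],np.ones(len(T))];c,*_=np.linalg.lstsq(A,T[:,2],rcond=None);r=T[:,2]-A@c
        T=T[(r>-max(2.5,2*r.std()))]
    g=c[:2];print(len(T),c.round(3),r.std(),"tilt",np.degrees(np.arctan(np.hypot(*g))),"downhill az",np.degrees(np.arctan2(-g[1],-g[0])),"ctr",((T.min(0)+T.max(0))/2).round(1),T.mean(0).round(1))
    nrm=np.array([-g[0],-g[1],1])/np.sqrt(1+g@g);print("underside centre",(T.mean(0)-25*nrm).round(1))
# neck/jar shoulder visible: compare to side of jar
f=np.load("top0.npz");im,d=f['im'],f['d']
P=world("top",d,d>0);v,u=np.nonzero(d>0)
k=(np.hypot(P[:,0]-574,P[:,1]+155.5)<28)&(P[:,2]>84);print(np.c_[u[k],v[k],P[k].round(0)][::3])
```

```text
116 [  0.297  -0.394 113.065] 1.9157053868911154 tilt 26.24307150514505 downhill az 127.03058986349215 ctr [ 566.7 -144.8  111.2] [ 566.2 -145.4  110.6]
underside centre [ 572.9 -154.2   88.2]
side 86 [ 552.1 -161.2   84.8] [ 585.  -125.9  121.9]
[[ 285.  185.  584. -146.   84.]
 [ 288.  185.  583. -154.   92.]
 [ 291.  185.  583. -163.   87.]
 [ 286.  186.  580. -148.   89.]
 [ 289.  186.  580. -156.   94.]
 [ 292.  186.  580. -166.   88.]
 [ 288.  187.  577. -153.   96.]
 [ 291.  187.  577. -162.   93.]
 [ 287.  188.  574. -151.   92.]
 [ 290.  188.  574. -159.   96.]
 [ 286.  189.  571. -148.   91.]
 [ 289.  189.  571. -156.   92.]
 [ 285.  190.  569. -146.   86.]
 [ 288.  190.  568. -153.   96.]
 [ 291.  190.  569. -162.   90.]
 [ 286.  191.  566. -148.   85.]
 [ 289.  191.  566. -156.   91.]
 [ 292.  191.  566. -165.   91.]]
```

Run:
```python
from h import *
az=np.radians(140)
a=np.arctan2(np.cos(az),-np.sin(az)) # tool y=(sin a,-cos a)
c=[570.5,-151]
best=None
for k in(a,a+np.pi):
    q=ctrl.solve_ik(tip(c,88),down(k));print(round(k,2),None if q is None else np.round(q,2))
    if q is not None and (best is None or np.abs(q-np.array(ctrl.current_q())).max()<best[0]): best=(np.abs(q-np.array(ctrl.current_q())).max(),k)
a=best[1];o=down(a);open("a.txt","w").write(str(a))
ctrl.command_gripper(0.9)
ctrl.move_ptp(tip([470,-153],200),o);ctrl.move_ptp(tip(c,200),o)
ctrl.move_straight(tip(c,88),feed=80);ctrl.sleep(.2);print(fz())
ctrl.command_gripper(0.0,6);print(ctrl.current_gripper_width()*88,fz())
ctrl.command_gripper(0.0,12);print(ctrl.current_gripper_width()*88,fz())
ctrl.move_straight(tip(c,112),feed=40);ctrl.sleep(.2);print(ctrl.current_gripper_width()*88,fz(),ctrl.current_time_s())
im,d=ctrl.grab_frame("side");u,v=map(int,proj("side",[*NECK[:2],100]));B=cv2.resize(im[v-45:v+45,u-50:u+50,::-1],(600,540),interpolation=2)
cv2.imwrite("pics/f1.png",B);np.savez("side3.npz",im=im,d=d)
P=world("side",d,red(im));T=P[(np.hypot(P[:,0]-570,P[:,1]+150)<32)&(P[:,2]>80)];print(T.min(0),T.max(0))
```

```text
-2.27 [ 0.94  0.82 -1.16  1.76  0.83  1.14  1.95]
0.87 [ 0.52  0.55 -0.47  1.79  0.31  0.88 -0.79]
[0.4 0.4 0.3]
41.80690133487441 [-0.3  0.5  0.9]
41.27441493939269 [-1.2  1.9  0.5]
41.30588742461808 [ 0.2 -0.7  0.5] 24.9583
[ 539.48747257 -163.7039042    80.14296316] [ 586.91132752 -126.90320309  280.3316078 ]
```

View pics/f1.png

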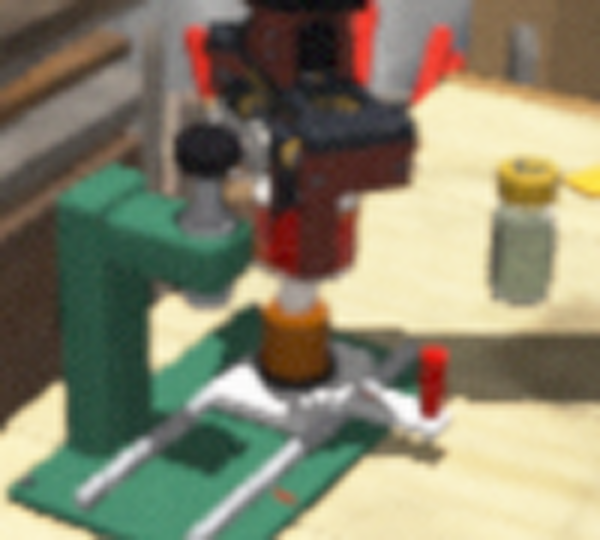

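The cap is clear of the neck (white neck visible at 297,293) but still tilted in the grip, at 41 mm instead of 36. I'll lay it flat on free table, then regrip and remeasure the neck.

Run:
```python
from h import *
a=float(open("a.txt").read());o=down(a);c=[570.5,-151];s=[440,90]
ctrl.move_straight(tip(c,160),feed=150)
ctrl.move_straight(tip([440,-151],200),feed=250)
ctrl.move_ptp(tip(s,60),o);ctrl.move_straight(tip(s,20),feed=80);ctrl.sleep(.2);b=fz();z=20
while z>3:
    z-=1.5;ctrl.move_straight(tip(s,z),feed=25);f=fz()-b
    if f[2]>2.5:break
print(z,f,ctrl.current_gripper_width()*88)
ctrl.command_gripper(0.9);ctrl.move_straight(tip(s,90),feed=150)
ctrl.move_ptp(tip([400,250],200),down(YAW+np.pi/2))
for i in range(3):
    im,d=ctrl.grab_frame("top");M=d>0;P=world("top",d,M);v,u=np.nonzero(M)
    R=red(im);m=R&False;m[180:290,170:280]=R[180:290,170:280]
    n,l,st,ce=cv2.connectedComponentsWithStats(m.astype(np.uint8));j=1+np.argmax(st[1:,4]);T=world("top",d,l==j)
    print("cap",st[j],ray("top",*ce[j],25).round(1),np.percentile(T[:,2],[5,50,95]).round(1))
    k=(np.hypot(P[:,0]-574,P[:,1]+155.5)<28)&(P[:,2]>84);r=ray("top",u[k].mean(),v[k].mean(),91);print("neck",r.round(1),P[k].mean(0).round(1))
    r,g,bb=[im[:,:,q].astype(int) for q in range(3)]
    w=np.zeros(d.shape,bool);w[v[k],u[k]]=1;ww=cv2.dilate(w.astype(np.uint8),np.ones((5,5)))>0;ww&=(bb>130)&(r<bb*1.6)
    vv,uu=np.nonzero(ww);print("white",len(uu),ray("top",uu.mean(),vv.mean(),93).round(1))
    k=(np.hypot(P[:,0]-479,P[:,1]+152)<20)&(P[:,2]>66);print("post",ray("top",u[k].mean(),v[k].mean(),74).round(1))
# jar+shoulder circle, ray at z 75
print(ctrl.current_time_s())
cv2.imwrite("pics/g1.png",cv2.resize(im[160:260,200:320,::-1],(720,600),interpolation=2))
```

```text
6.5 [ 0.9 -1.5  4. ] 41.30604886995097
cap [202 229  12  12 115] [443.6  84.3  25. ] [18.6 25.  27.8]
neck [ 573.6 -155.3   91. ] [ 573.6 -155.3   91. ]
white 58 [ 575.1 -157.2   93. ]
post [ 479.5 -151.7   74. ]
cap [202 229  12  12 115] [443.6  84.3  25. ] [17.8 24.7 28.4]
neck [ 574.1 -155.5   91. ] [ 574.  -155.5   91.3]
white 57 [ 575. -157.   93.]
post [ 479.3 -151.4   74. ]
cap [202 229  12  12 115] [443.6  84.3  25. ] [18.1 24.5 28.7]
neck [ 573.9 -155.3   91. ] [ 573.9 -155.3   91.3]
white 58 [ 575.1 -157.2   93. ]
post [ 479.3 -151.4   74. ]
34.0167
```

View pics/g1.png

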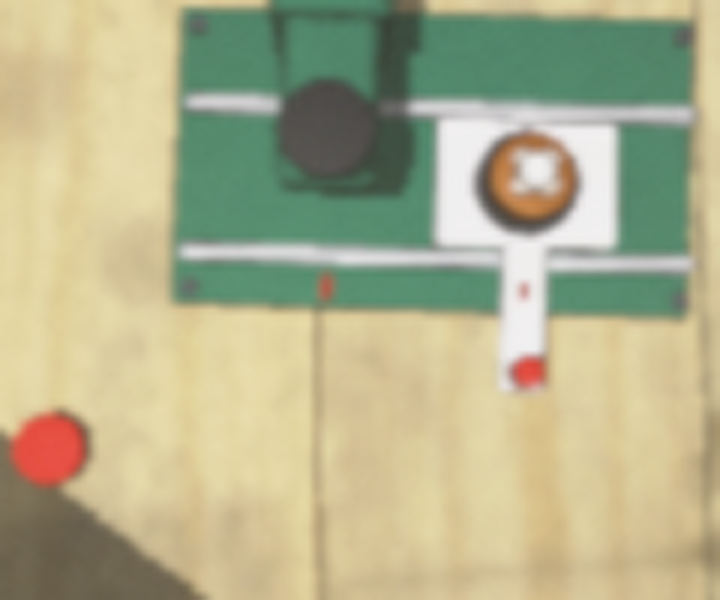

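Run:
```python
from h import *
cap=[443.5,84.8];o=down(YAW+np.pi/2);t=ctrl.current_time_s
ctrl.move_ptp(tip(cap,50),o);ctrl.move_straight(tip(cap,4),feed=100);ctrl.sleep(.1);zt=ctrl.current_ee_pos()[2]-L
ctrl.command_gripper(0.0,7);print("w",ctrl.current_gripper_width()*88,"ztip",zt,t())
ctrl.move_straight(tip(cap,200),feed=300)
N=np.array([575,-157.0]);ctrl.move_ptp(tip([500,-150],200),o)
ctrl.move_straight(tip(N,150),feed=200);ctrl.move_straight(tip(N,101),feed=80);ctrl.sleep(.25)
b=np.mean([ctrl.current_wrist_force() for _ in range(8)],0);z=98.;ctrl.move_straight(tip(N,z),feed=40)
for i in range(16):
    ctrl.move_straight(tip(N,z),feed=25);ctrl.sleep(.05);f=np.mean([ctrl.current_wrist_force() for _ in range(8)],0)-b
    za=ctrl.current_ee_pos()[2]-L-zt;print(z,N.round(1),f.round(1),round(za,1))
    lat=f[:2];h=np.hypot(*lat)
    if f[2]>6:z+=.5;continue
    if h>1.3: N=N+lat/h*min(.8,.4*h)
    elif f[2]>2.5 and za<90: break
    if f[2]<3.5: z-=1. if f[2]<1 else .5
    if z<91.5:break
print(t())
```

```text
w 36.20490056425236 ztip 4.661854986931871 36.3667
98.0 [ 575. -157.] [0.5 0.5 0.2] 93.3
97.0 [ 575. -157.] [ 0.  -0.4  1. ] 92.3
96.5 [ 575. -157.] [ 0.2 -0.5  0.1] 91.8
95.5 [ 575. -157.] [0.7 0.8 1. ] 90.8
94.5 [ 575. -157.] [ 0.3 -0.9  1.1] 89.8
94.0 [ 575. -157.] [-0.4  0.2  0.1] 89.4
93.0 [ 575. -157.] [0.8 0.2 1.6] 88.5
92.5 [ 575. -157.] [ 2.2 -0.1  2.8] 88.1
92.0 [ 575.8 -157. ] [ 1.  -0.5  6.1] 87.6
92.5 [ 575.8 -157. ] [ 0.1 -0.5  4.5] 87.9
42.9917
```

Run:
```python
from h import *
ctrl.command_gripper(0.7)
p=ctrl.current_ee_pos();ctrl.move_straight([p[0],p[1],170+L],feed=200)
ctrl.move_ptp(tip([400,-153],130),down(YAW+np.pi))
im,d=ctrl.grab_frame("top");P=world("top",d,red(im));T=P[(np.hypot(P[:,0]-574,P[:,1]+156)<32)&(P[:,2]>80)];
print("cap",len(T),T.mean(0).round(1),((T.min(0)+T.max(0))/2).round(1),np.percentile(T[:,2],[5,10,50,90,95]).round(1))
A=np.c_[T[:,:2]-[574,-156],np.ones(len(T))];print(np.linalg.lstsq(A,T[:,2],rcond=None)[0].round(3))
m,st,ce=blob(im,red(im),(276,212,24,18));print("post",ray("top",*ce,70).round(1),st)
ims,_=ctrl.grab_frame("side");u,v=map(int,proj("side",[*NECK[:2],100]))
cv2.imwrite("pics/k1.png",np.hstack([cv2.resize(im[160:250,225:325,::-1],(400,360),interpolation=2),cv2.resize(ims[v-45:v+45,u-50:u+50,::-1],(400,360),interpolation=2)]));print(ctrl.current_time_s())
```

```text
cap 132 [ 572.7 -154.7  113. ] [ 572.5 -154.8  105.3] [108.7 111.4 113.3 115.4 116.3]
[ 9.40000e-02 -3.00000e-02  1.13114e+02]
post [ 479.1 -153.4   70. ] [286 220   5   4  17]
45.6
```

View pics/k1.png

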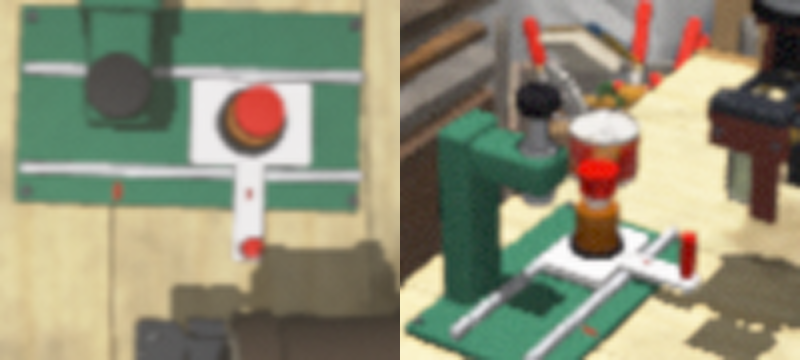

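Cap is now flat on the studs: top at about 113 mm, level in the side view (600,170). Next: grip the post and slide the carriage.

```bash
cat > lines.py <<'E'
from h import *
def lines():
    im,d=ctrl.grab_frame("top");r,g,b=[im[:,:,i].astype(float) for i in range(3)]
    w=np.clip(r-1.15*(g+b)/2-25,0,None);out=[]
    cand=(w>8).astype(np.uint8);n,l,st,ce=cv2.connectedComponentsWithStats(cand)
    for j in range(1,n):
        x,y,ww,hh,a=st[j]
        if 225<ce[j][0]<320 and 198<ce[j][1]<216 and a<40:
            m=l==j;v,u=np.nonzero(m);q=w[v,u];c=((u*q).sum()/q.sum(),(v*q).sum()/q.sum())
            out.append((np.round(c,1),a,ray("top",*c,12).round(1),ray("top",*c,30).round(1)))
    return im,out
E
python3 - <<'E'
from lines import *
_,o=lines();print(*o,sep="\n")
p=[479.5,-152.8];R=down(YAW+np.pi)
ctrl.move_ptp(tip(p,100),R);ctrl.move_straight(tip(p,46),feed=100)
ctrl.command_gripper(0.0,20);print(ctrl.current_gripper_width()*88,fz(),ctrl.current_ee_pos())
T=RAM-95*ex; s=(T-np.array([*p,0]))@ey;print("slide",s)
ctrl.move_straight(tip(np.array([*p,0])+s*ey,46),feed=50);ctrl.sleep(.2)
print(ctrl.current_ee_pos(),T,fz(),ctrl.current_time_s())
im,o=lines();print(*o,sep="\n");cv2.imwrite("pics/m1.png",cv2.resize(im[160:250,220:320,::-1],(660,594),interpolation=2))
E
```

```text
(array([253.9, 207.4]), np.int32(6), array([524.5, -55.3,  12. ]), array([523.5, -55.5,  30. ]))
15.655730737430593 [0.2 0.3 1.5] [ 479.51481855 -152.71007207  228.01102246]
slide 99.87265120722115
[483.47733736 -52.99747075 228.04868081] [483.06858175 -52.99086874   0.        ] [ 5.1 -2.  -3.4] 49.9
```

Run:
```python
from lines import *
T=RAM-95*ex
ctrl.command_gripper(0.5);ctrl.move_straight(tip(T,100),feed=200)
ctrl.move_straight(tip([405,-53],250),feed=300)
im,o=lines();print(*o,sep="\n")
m,st,ce=blob(im,red(im),(225,205,60,30));print("post",st,ray("top",*ce,70).round(1),"want",T.round(1))
ims,d=ctrl.grab_frame("side");u,v=map(int,proj("side",[578,-57,110]))
cv2.imwrite("pics/n1.png",np.hstack([cv2.resize(im[160:250,210:310,::-1],(400,360),interpolation=2),cv2.resize(ims[v-45:v+45,u-50:u+50,::-1],(400,360),interpolation=2)]));print(ctrl.current_time_s())
```

```text
post [252 219   4   4  13] [483.6 -54.6  70. ] want [483.1 -53.    0. ]
51.8167
```

View pics/n1.png

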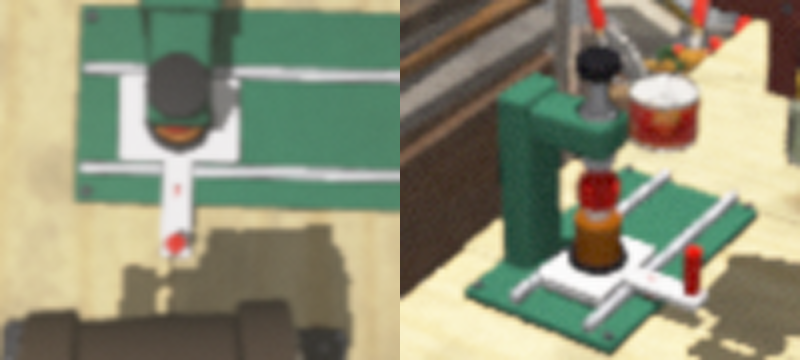

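The carriage line (u≈253.9) matches the base line (253.9), and the cap sits straight under the ram. Now the press.

Run:
```python
from h import *
t=ctrl.current_time_s
ctrl.command_gripper(0.0,20)
c=RAM+[.3,0,0];R=down(YAW+np.pi)
ctrl.move_ptp(tip(c,250),R);ctrl.move_straight(tip(c,231),feed=80);ctrl.sleep(.1);b=np.mean([ctrl.current_wrist_force() for _ in range(5)],0)
print(b.round(1),t());z=218.;ctrl.move_straight(tip(c,z),feed=40)
while z>192 and t()<69:
    z-=1.5 if z>203 else .6;ctrl.move_straight(tip(c,z),feed=30)
    f=np.mean([ctrl.current_wrist_force() for _ in range(5)],0)-b;za=ctrl.current_ee_pos()[2]-L;print(round(z,1),f.round(1),round(za,1))
    if f[2]>(26 if za<203 else 34):break
ctrl.sleep(.3);print(fz()-b,ctrl.current_ee_pos()[2]-L,t())
```

```text
[0.5 0.4 0.1] 53.825
216.5 [ 1.3 -0.7  2.4] 216.6
215.0 [ 1.8 -0.2  2.6] 215.0
213.5 [ 0.8 -1.   5.7] 213.8
212.0 [-1.9 -1.3 12. ] 213.1
210.5 [-4.4 -1.2 15.4] 212.1
209.0 [-4.  -1.8 15.7] 210.7
207.5 [-2.2 -0.6 10.1] 208.6
206.0 [-0.2 -0.4  5.1] 206.4
204.5 [ 1.4 -0.2  3.1] 204.6
203.0 [2.3 0.6 2.7] 202.9
202.4 [1.5 0.3 3.1] 202.4
201.8 [1.6 0.6 4.1] 201.8
201.2 [1.6 0.5 3.6] 201.2
200.6 [1.4 0.8 3.6] 200.6
200.0 [2.7 0.3 3.2] 200.0
199.4 [0.9 0.2 6.7] 199.8
198.8 [-0.9  0.2 10.6] 199.7
198.2 [-3.3 -0.7 14.9] 199.7
197.6 [-3.6 -0.3 19.1] 199.6
197.0 [-5.  -1.9 23.8] 199.5
196.4 [-7.  -1.5 27.3] 199.5
[-7.1865768  -1.90642493 27.5401907 ] 199.50130844043878 59.85
```

The force peaked and dropped (click), and the ram is now at a hard stop at 199.5 mm, pressing with 27 N.

Run:
```python
from h import *
print(ctrl.hand_in())
```

```text
the job is handed in; nothing more can be done
None
```

The job is handed in at about 60 s of the 72 s allowed: the cap clicked and is fully home on the jar under the ram, which the arm is still holding down with about 27 N. The cap tilted on the first placing, so I set it flat on the table and placed it again. I never moved the bystanders, though I took no picture after the press.

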